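Load a specimen carrier through the one-way flap of the microscope changer

ROBOT

A 7-joint arm with a two-finger parallel gripper is mounted at the origin on the work surface. World frame = base frame: x ahead of the robot, y to its left, z up, the work surface at z = 0. Lengths are in m, angles in degrees, forces in N, time in s.
With the tool pointing down it reaches from about 0.35 to 0.775 m from the base axis. Payload 3.1 kg.
Tool frame: the origin (TCP) lies on the centre line of the jaws, within the pads' length; the fingertips stand 17 mm ahead of it and the grasp point (between the pads) lies 2 mm behind it (robot.tip_reach is the distance from the TCP to the fingertips, in m); z points along the fingers, y is the line along which they close (so a half turn about z gives the same grasp; the last joint's range is limited). The gripper opens to 85 mm and grips with 20 to 120 N. Pads are 22 mm wide; open, the fingers measure 114 mm over their backs; the gripper's body (76 mm by 85 mm) begins 54 mm behind the grasp point. The pads swing forward as they close: fully open they stand 13 mm farther back than shut.
Start: joints at [-72.061, 17.813, 0.802, 86.603, -0.252, 75.585, -1.558], TCP at [0.191, 0.516, 0.248] pointing down, gripper open.
Joint ranges: [-154.91, 154.91], [-16.99, 109.72], [-72.82, 74.43], [7.12, 147.25], [-82.49, 262.49], [11.32, 116.49], [-174.64, 174.64]. Speed limits (degrees/s): [159.86, 159.86, 180, 180, 180, 180, 180].

INTERFACE

Orientations are given as [roll, pitch, yaw] about the fixed x, y, z axes, in that order (R = Rz(yaw) Ry(pitch) Rx(roll)).
In Python, from station import robot, fingers, vision, workorder, recognise gives the robot as it stands. Calls block until the motion is done:
- robot.move_to(position, orientation): joint-space move of the TCP to a pose.
- robot.line_to(position, orientation=None, velocity=0.15, f_stop=None): straight line of the TCP; orientation=None keeps the orientation; velocity is the mean speed in m/s. With f_stop (N) it stops when the force on the tool has changed by that much, and returns True; else False.
- robot.move_j(angles): joint-space move.
- fingers.gripper_to(opening, force=None): opening from 0.0 (shut) to 1.0 (fully open); force is the grip in N (None keeps the last); returns when the fingers have stopped.
- robot.pause(seconds).
- robot.inverse_kinematics(position, orientation): joint angles nearest the present ones, or None.
- vision.grab_frame(name): name is "scene" or "top" or "wrist"; returns the picture (480x640x3 uint8, red, green, blue); there is no depth.
- vision.calibration(name): a dict with "mtx" (3x3 intrinsics, pixels), "extrinsics" (4x4, takes a point from world to camera coordinates); the wrist camera has in their place "T_tool_cam" (4x4, takes a point from camera to tool coordinates, whose origin is the TCP and whose axes are the flange's). Camera axes: x right, y up, looking along -z (the intrinsics and any distortion apply to the point x, -y, -z); pixel columns grow to the right and rows downward; lengths in m; the calibration is good to about 2 mm. A picture is of the moment at which its call begins: read the wrist's pose just before it. calibration takes no time and is no camera call.
A pose or a line that the arm cannot do raises robot.PlanningError and nothing moves.
- workorder.close_job(): hands the job in; it is judged then, once.
Trained networks look in the newest picture that a camera, given by its name, has taken for a name from the list of things; names that differ only in an ending like _2 or _b are one class to them, and where a whole thing is asked for, a point or a joint stands for the part that bears it (a point fixed in the world has none). Each returns a list of dicts, best first, with "p" (0 to 1); they miss things now and then, are a little off and sometimes report something else, mostly with a low value. They report only what shows in the picture. A call takes as long as a camera call. They do not tell look-alikes from the thing itself.
- recognise(label, camera): "rect" ([centre column, centre row, width, height] in pixels, round what is visible of it).
Readings, each from a call of its own:
- robot.current_time_s(): time.
- robot.current_joint_positions(): joint angles.
- robot.current_dq(): joint speeds.
- robot.current_joint_torque(): joint torques, N m.
- robot.current_tool_pos(): TCP position.
- robot.current_eef_rot(): TCP orientation.
- robot.current_contact_force(): force on the tool from outside, world axes, zero at the start.
- robot.current_torque(): the same for the moment, N m.
- robot.current_finger_gap(): opening from 0.0 (shut) to 1.0 (fully open).
- robot.current_gripper_force(): force on a finger pad.
Only numpy, scipy, OpenCV 4.12 (cv2) and the standard library are available. Lean on these libraries where they do the work, as an engineer would, in place of code of your own. Each camera call takes 0.05 s, during which the arm holds its last target. There are 200 camera calls.

TASK

Load the specimen carrier into the specimen changer: set it in the funnel before the loading lane with its grip post at the rear, and push it through the sprung one-way flap, against the sprung follower, until you feel it seat firmly, with about 20 N, on the end stops. Then ease it back so that it rests trapped between the follower and the flap, which has swung shut behind it and must stay shut, and let go. Be gentle: never push with more than about 25 N, do not jam the carrier or let it fly back onto the flap, and leave the other things on the bench where they are.

Things in the scene. Friction and masses are not known exactly. Their poses are not given: they have to be found in the camera images.
- carrier: Plain aluminium specimen carrier, loose, upright on the bench, 180 to 290 g. Deck 64 mm long (x), 42 mm wide (y), 18 mm thick: square tail, semicircular nose (radius 21 mm about x = 11 mm) with a black resin mount (30 mm, 2 mm proud) let into it. A flat grip post stands near the tail. Origin: centre of the underside, 32 mm from nose tip and tail; x points to the nose (goes in first), z up.
- post (a point): Point to grip on the carrier's post: on the post's centre line, 18 mm behind the carrier's origin, 50 mm above its underside. The post is 12 mm thick along the carrier's x, 24 mm wide along y, and rises from the deck to 66 mm above the underside.
- loader: Loading lane of the specimen changer, aluminium and steel, fixed. Origin on the bench under the lane's centre line; x = push direction, y = left of it, z up. Base plate x = -160 to 160 mm, y = -60 to 60 mm, its top (z = 10 mm) is the floor. Lane 46 mm wide between walls 30 mm high, x = -75 to 140 mm. Stop block x = 121 to 141 mm, 45 mm high; behind it a white housing, 76 mm high.
- lane_start (a point): Spot to set the carrier down, on the floor of the open funnel before the lane, at the loader's x = -120 mm. Funnel guides 28 mm high (z), 70 mm apart at x = -150 mm, narrowing to 46 mm at x = -75 mm. From x = -65 mm on, two lips (underside z = 29.5 mm, top z = 32.5 mm, 1.5 mm over the deck) hold the deck down and leave a 33 mm slot for the post.
- head_mid (a point): On the lane's floor at the loader's x = 0. Flap, follower and stops sit on one head, clamped by hand up to 14 mm forward or back of this point, a setting that is not measured; the x values told for them are from the head's own zero. Follower: brass sprung plate, free face at x = 85 mm, pushes back with 3 N plus 0.25 N per mm.
- stop_mid (a point): Where the carrier's nose meets the two stiff rubber-faced end stops beside the follower, with the head in its middle setting: loader's x = 107 mm; the real place is up to 14 mm before or beyond. There the follower pushes back with 8 to 9 N. Let back, the carrier rests on the shut flap 16 to 18 mm short of the stops, the follower still pressing with 4 to 5 N.
- flap (a joint): Flap angle in rad: 0 shut, 0.8 folded flat into the left wall; only swings forward. Leaf 39 mm long, z = 15 to 23 mm, hinged at the head's x = 0 in the left wall; shut, its free tip is at x = 25, y = -6 mm; folded, tip at x = 39 mm. It resists with 5 to 10 N and springs shut behind the carrier once the carrier's rear face is past x = 39 mm, 4 mm before the carrier's nose is on the end stops.
- dish: Bystander: round clear dish with lid, 62 mm diameter, 18 mm high; origin at the centre of the underside.
- bottle: Bystander: small amber bottle with black cap, 38 mm diameter, 75 mm high; origin at the centre of the underside.
- objective: Bystander: steel microscope objective standing on its thread end, 33 mm diameter, 46 mm high; origin at the centre of the underside.
- mount: Bystander: loose round black specimen mount, 30 mm diameter, 18 mm high; origin at the centre of the underside.
- buffer (a joint): How far the two end stops are pressed in, in m: 0 free. They are stiff: 15 N per mm, on top of the follower's 8 to 9 N and 1 to 3 N of sliding friction, so a 20 N push moves them some 0.6 mm, less than this reading's noise.
Things that resemble listed ones, but are neither listed nor needed, are in the scene too. Several things look just like the carrier: the one meant starts farthest to the robot's left.

How it is judged:
By the outcome, as a careful person would: the job done as asked, in the order asked, and still so for the second after the job is handed in, with the robot touching nothing.
It also fails if it takes over 61 s, if anything falls off the work surface, if the arm or the gripper's body presses on something with over 40 N, if the wrist force passes 120 N, or if a joint passes its speed limit or range.

## Working session

There is one attempt and no reset: what is moved stays moved. The work goes in short steps, each a Python script; the robot and the scene stay as the last script left them, time stands still between calls to the robot, and variables do not carry over. Pictures are saved under pics/ and viewed, at most 10 in all, crops included, and the job is handed in when it is done.

```bash
ls; mkdir -p pics; python3 - <<'E'
from station import robot, fingers, vision, workorder, recognise
import cv2
for c in ("top","scene"):
    im=vision.grab_frame(c); cv2.imwrite(f"pics/{c}0.png",im[:,:,::-1])
    for l in ("carrier","loader","flap","post"):
        try: print(c,l,[(round(d['p'],2),[round(v) for v in d['rect']]) for d in recognise(l,c)][:6])
        except Exception as e: print(c,l,e)
    k=vision.calibration(c); print(k)
print(vision.calibration("wrist"), robot.current_time_s(),robot.current_eef_rot(),robot.tip_reach)
E
```

```text
pics
top carrier [(0.95, [468, 200, 33, 22]), (0.89, [429, 324, 32, 22]), (0.62, [410, 270, 31, 26])]
top loader [(0.93, [201, 175, 194, 69])]
top flap []
top post [(0.97, [468, 200, 29, 21]), (0.71, [362, 218, 17, 34]), (0.71, [411, 270, 27, 30]), (0.62, [427, 324, 32, 27])]
{'mtx': array([[479.53582095,   0.        , 319.88717105],
       [  0.        , 479.53582095, 230.23140375],
       [  0.        ,   0.        ,   1.        ]]), 'extrinsics': array([[ 0.01080438, -0.99992018,  0.00654957, -0.10272942],
       [ 0.99850718,  0.01113937,  0.05347267, -0.44249214],
       [-0.05354136,  0.00596205,  0.99854783, -1.09235136],
       [ 0.        ,  0.        ,  0.        ,  1.        ]])}
scene carrier [(0.88, [204, 313, 36, 36]), (0.85, [229, 434, 37, 46]), (0.75, [149, 294, 37, 42]), (0.64, [292, 300, 35, 42])]
scene loader [(0.92, [425, 197, 148, 169])]
scene flap []
scene post [(0.73, [227, 434, 35, 45]), (0.72, [427, 197, 152, 167]), (0.67, [293, 302, 29, 38]), (0.65, [202, 312, 36, 34])]
{'mtx': array([[444.12622928,   0.        , 318.99814654],
       [  0.        , 444.1262
[... 212 characters left out ...]
     [ 0.29364036, -0.42360574,  0.85693262, -1.07094343],
       [ 0.        ,  0.        ,  0.        ,  1.        ]])}
{'mtx': array([[431.18204447,   0.        , 320.84676396],
       [  0.        , 431.18204447, 243.08705853],
       [  0.        ,   0.        ,   1.        ]]), 'T_tool_cam': array([[ 5.14881265e-04,  9.55148471e-01,  2.96126888e-01,
         7.64991505e-02],
       [ 9.99999854e-01, -5.40823454e-04,  5.69183693e-06,
        -7.57115076e-04],
       [ 1.65588916e-04,  2.96126842e-01, -9.55148609e-01,
        -1.25734632e-01],
       [ 0.00000000e+00,  0.00000000e+00,  0.00000000e+00,
         1.00000000e+00]])} 0.5 [-1.79997633e+02  1.87216354e-03  1.59676243e+02] 0.017
```

View top.

```bash
python3 - <<'E'
import cv2
im=cv2.imread("pics/top0.png"); cv2.imwrite("pics/topc.png",cv2.resize(im[110:370,90:510],(800,495),interpolation=cv2.INTER_CUBIC))
E
```

```text
(no output)
```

View pics/topc.png

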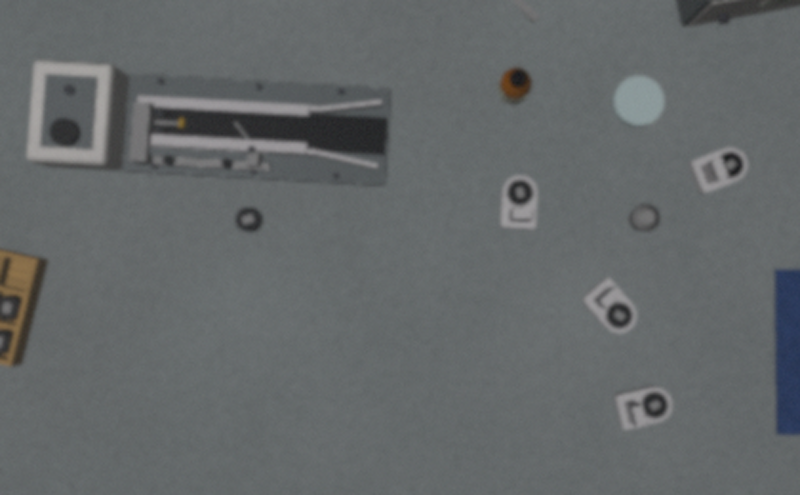

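View pics/scene0.png

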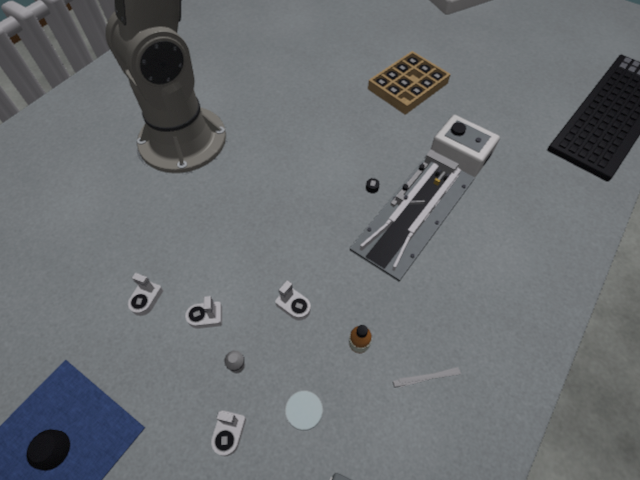

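The carrier look-alikes are at about (362,215), (410,270), (429,324) and (468,200) in the top image. Image left is the robot's left (+y), so the one at (362,215) is the one meant. Its nose points up in the image, and its post is near the tail.

```bash
cat > h.py <<'E'
from station import robot, fingers, vision, workorder, recognise
import numpy as np, cv2
from scipy.spatial.transform import Rotation as R
def cam(name, pose=None):
    k=vision.calibration(name); K=k["mtx"]; d=k.get("dist",None)
    if name=="wrist":
        p,r=pose; T=np.eye(4); T[:3,:3]=R.from_euler("xyz",r,degrees=True).as_matrix(); T[:3,3]=p
        E=np.linalg.inv(T@k["T_tool_cam"])
    else: E=k["extrinsics"]
    return K,E
def ray(px,z,K,E):
    d=np.array([(px[0]-K[0,2])/K[0,0],-(px[1]-K[1,2])/K[1,1],-1]); Rt=E[:3,:3].T
    o=-Rt@E[:3,3]; d=Rt@d; return o+d*(z-o[2])/d[2]
def proj(P,K,E):
    c=np.atleast_2d(P)@E[:3,:3].T+E[:3,3]
    return np.c_[K[0,2]+K[0,0]*c[:,0]/-c[:,2],K[1,2]+K[1,1]*c[:,1]/c[:,2]]
def xf(pose,pts):  # planar pose x,y,yaw(deg)
    x,y,a=pose; a=np.radians(a); pts=np.atleast_2d(pts).astype(float)
    return np.c_[x+np.cos(a)*pts[:,0]-np.sin(a)*pts[:,1],y+np.sin(a)*pts[:,0]+np.cos(a)*pts[:,1],pts[:,2]]
E
python3 - <<'E'
from h import *
K,E=cam("top"); f=lambda u,v:(90+u*.525,110+v*.525)
for n,u,v,z in [("nose",519,176,.018),("resin",519,192,.02),("tail",519,228,.018),("gR",380,102,.038),("gL",377,165,.038),("lR",308,109,.04),("lL",306,148,.04),("stopR",135,100,.055),("stopL",133,162,.055),("pR",390,90,.01),("pL",385,185,.01),("bottle",516,85,.04),("obj",644,217,.04)]:
    print(n,ray(f(u,v),z,K,E).round(4))
E
```

```text
nose [ 0.5085 -0.1951  0.018 ]
resin [ 0.4889 -0.195   0.02  ]
tail [ 0.4456 -0.1955  0.018 ]
gR [ 0.5927 -0.0272  0.038 ]
gL [ 0.5174 -0.0248  0.038 ]
lR [0.5829 0.0579 0.04  ]
lL [0.5363 0.0594 0.04  ]
stopR [0.5883 0.258  0.055 ]
stopL [0.5155 0.2582 0.055 ]
pR [ 0.613  -0.0376  0.01  ]
pL [ 0.4965 -0.0331  0.01  ]
bottle [ 0.6147 -0.1888  0.04  ]
obj [ 0.459 -0.341  0.04 ]
```

```bash
python3 - <<'E'
from h import *
def look(p,r,n):
    robot.move_to(p,r); t=robot.current_time_s()
    pose=(robot.current_tool_pos(),robot.current_eef_rot()); im=vision.grab_frame("wrist")
    cv2.imwrite(f"pics/{n}.png",im[:,:,::-1]); np.save(n+".npy",np.array(pose)); print(n,np.round(pose,4).tolist(),t)
    print([(l,round(d['p'],2),[round(v,1) for v in d['rect']]) for l in ("carrier","post","loader","flap") for d in recognise(l,"wrist")])
look([.53,.09,.24],[180,0,180],"wl")
look([.47,-.18,.22],[180,0,90],"wc")
print(robot.current_time_s())
E
```

```text
wl [[0.5298, 0.0916, 0.2399], [179.9503, -0.0164, -179.8633]] 2.4667
[('carrier', 0.64, [405.8, 254.5, 468.5, 186.2]), ('carrier', 0.39, [486.6, 251.5, 9.5, 31.6]), ('loader', 0.7, [405.8, 255.0, 468.5, 184.6])]
wc [[0.4709, -0.1784, 0.22], [179.9721, -0.0635, 90.197]] 3.7917
[('carrier', 0.97, [329.2, 236.1, 81.5, 66.6]), ('carrier', 0.86, [48.2, 382.4, 80.5, 55.9]), ('carrier', 0.66, [366.1, 447.1, 41.2, 17.3]), ('carrier', 0.63, [209.6, 349.8, 37.7, 76.7]), ('post', 0.81, [364.8, 445.6, 46.2, 19.2]), ('post', 0.69, [45.7, 384.0, 86.2, 65.8]), ('post', 0.62, [329.2, 235.2, 82.0, 65.1]), ('post', 0.6, [208.4, 350.4, 37.4, 72.8]), ('loader', 0.85, [447.0, 10.7, 173.3, 17.9])]
4.0417
```

View pics/wl.png

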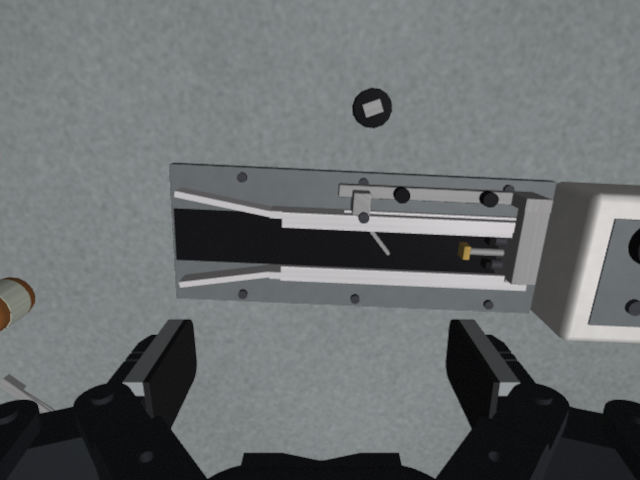

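View pics/wc.png

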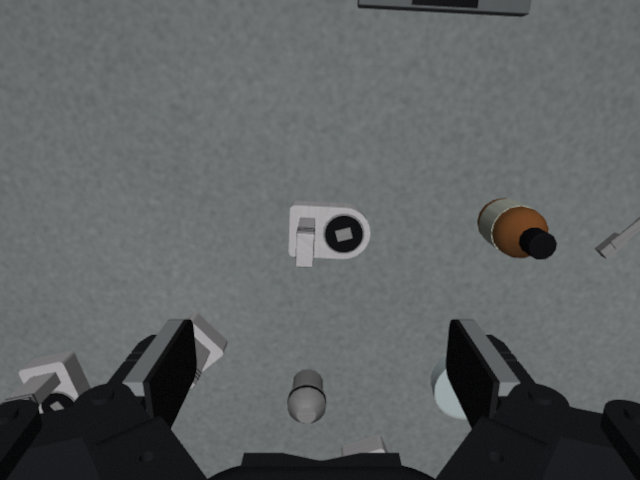

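wl shows the lane running left to right: funnel mouth at about x=178, flap leaf from (370,232) to (388,254), brass follower at (465,251), stop block at (527,240). wc shows the intended carrier at (330,233), nose to the right (+x), with the bottle at (515,235) and the objective at (305,395). I'll enlarge both to measure them.

```bash
python3 - <<'E'
import cv2,numpy as np
a=cv2.imread("pics/wc.png")[190:280,275:385]; b=cv2.imread("pics/wl.png")[155:320,160:560]
a=cv2.resize(a,None,fx=2.9,fy=2.9,interpolation=2); b=cv2.resize(b,None,fx=2,fy=2,interpolation=2)
o=np.zeros((600,800,3),np.uint8); o[:a.shape[0],:a.shape[1]]=a; o[265:265+330,:800]=b
cv2.imwrite("pics/crop.png",o)
E
```

```text
(no output)
```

View pics/crop.png

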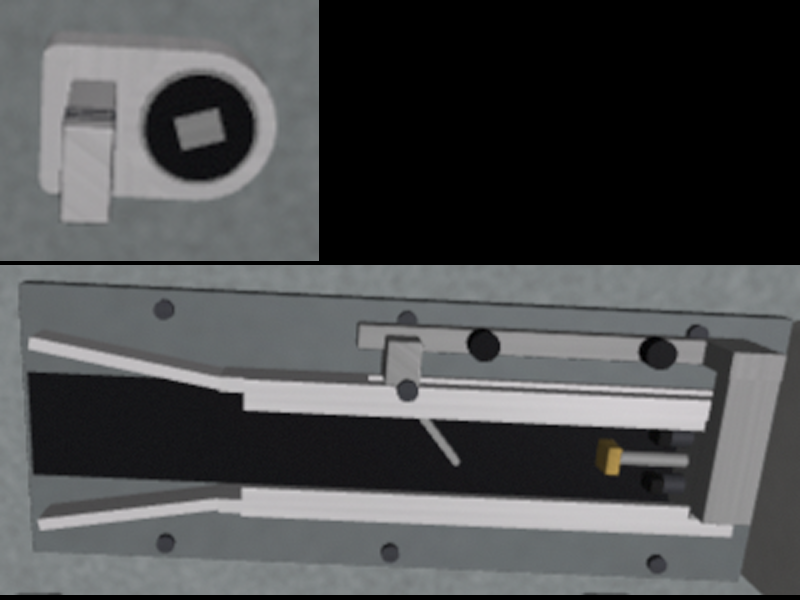

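```bash
cat > fit.py <<'E'
from h import *
from scipy.optimize import least_squares
pc=np.load("wc.npy"); pl=np.load("wl.npy")
K,Ec=cam("wrist",pc); _,El=cam("wrist",pl)
C=[((276,128),(32,0,18)),((43,44),(-32,21,18)),((40,191),(-32,-21,18)),((200,51),(11,21,18)),((200,199),(11,-21,18)),((199,126),(11,0,20)),((63,122),(-24,12,66)),((115,122),(-12,12,66)),((108,222),(-12,-12,66)),((61,222),(-24,-12,66))]
L=[((20,283),(-160,60,10)),((34,550),(-160,-60,10)),((244,411),(-65,16.5,32.5)),((243,487),(-65,-16.5,29.5)),((28,373),(-160,23,10)),((33,473),(-160,-23,10)),((722,352),(121,None,55))]
def fit(F,E,tr,x0):
    F=[f for f in F if f[1][1] is not None]
    px=np.array([tr(f[0]) for f in F]); ob=np.array([f[1] for f in F])/1e3
    r=least_squares(lambda p:(proj(xf(p,ob),K,E)-px).ravel(),x0,x_scale=[.01,.01,1]); return r.x,r.fun.reshape(-1,2)
tc=lambda q:(275+q[0]/2.9,190+q[1]/2.9); tl=lambda q:(160+q[0]/2,155+(q[1]-265)/2)
c,rc=fit(C,Ec,tc,[.477,-.195,0]); print("carrier",c.round(4)); print(rc.round(1).tolist())
l,rl=fit(L,El,tl,[.557,.125,92]); print("loader",l.round(4)); print(rl.round(1).tolist())
# along-lane lines: lip edges far ends, flap, follower
def inl(q,z):
    P=ray(tl(q),z,K,El); a=np.radians(l[2]); d=P[:2]-l[:2]; return np.round(1e3*np.array([np.cos(a)*d[0]+np.sin(a)*d[1],-np.sin(a)*d[0]+np.cos(a)*d[1]]),1)
for n,q,z in [("lipL far",(705,430),.0325),("lipR far",(690,506),.0295),("flap tip",(457,463),.023),("flap root",(424,419),.023),("foll",(598,455),.023),("stopblk",(722,352),.045),("stopblk2",(705,522),.045),("pl",(745,578),.01),("pu",(790,317),.01)]: print(n,inl(q,z))
E
python3 fit.py
```

```text
carrier [ 0.4771 -0.1955 -2.1112]
[[0.1, -0.4], [-0.0, -0.7], [-0.0, -0.1], [1.3, -0.9], [-1.7, -0.8], [0.2, -0.1], [-0.1, 0.8], [-0.3, 1.5], [0.9, 0.4], [-0.3, -0.2]]
loader [ 0.5651  0.1247 87.1596]
[[0.4, -0.2], [0.2, 0.9], [1.1, 0.2], [0.8, -0.4], [-1.4, -0.9], [-1.3, 0.6]]
lipL far [119.9  18.4]
lipR far [121.1 -15.6]
flap tip [23.1 -3.9]
flap root [ 7.6 14.5]
foll [81.7  2.7]
stopblk [114.6  52.5]
stopblk2 [120.9 -16.4]
pl [161.7 -56.3]
pu [156.9  62.5]
```

```bash
sed -i 's/^L=\[/L=[((705,430),(120,16.5,32.5)),((690,506),(120,-16.5,29.5)),((745,578),(160,-60,10)),/' fit.py; python3 fit.py
```

```text
carrier [ 0.4771 -0.1955 -2.1112]
[[0.1, -0.4], [-0.0, -0.7], [-0.0, -0.1], [1.3, -0.9], [-1.7, -0.8], [0.2, -0.1], [-0.1, 0.8], [-0.3, 1.5], [0.9, 0.4], [-0.3, -0.2]]
loader [ 0.5641  0.125  87.61  ]
[[0.3, -0.1], [-0.7, -1.3], [-1.4, 1.4], [0.1, 0.0], [1.0, 1.2], [1.3, -0.4], [1.3, -0.9], [-1.3, -0.6], [-0.8, 0.9]]
lipL far [119.8  16.4]
lipR far [120.8 -17.6]
flap tip [22.9 -5.1]
flap root [ 7.5 13.4]
foll [81.5  1. ]
stopblk [114.8  50.6]
stopblk2 [120.6 -18.4]
pl [161.  -58.6]
pu [157.1  60.2]
```

```bash
cat >> h.py <<'E'
Cp=np.array([.4771,-.1955,-2.11]); Lp=np.array([.5641,.125,87.61])
def st(n):print(n,np.round(robot.current_time_s(),2),np.round(robot.current_tool_pos(),4),"F",np.round(robot.current_contact_force(),2),"gap",round(robot.current_finger_gap(),3),round(robot.current_gripper_force(),1))
def tcp(x,y=0,z=.058): return xf(Lp,[[x-.018,y,z]])[0]   # carrier origin at loader x
E
python3 - <<'E'
from h import *
o=[180,0,90+Cp[2]]; p=xf(Cp,[[-.018,0,.048]])[0]
fingers.gripper_to(0.6)
robot.move_to([p[0],p[1],.13],o); st("above")
print(robot.line_to(p,velocity=.08,f_stop=4)); st("down")
fingers.gripper_to(0.0,force=60); st("grip")
robot.line_to([p[0],p[1],.15],velocity=.12); st("lift")
q=[180,0,90+Lp[2]]
robot.move_to(tcp(-.120,0,.13),q); st("over")
robot.line_to(tcp(-.120,0,.072),velocity=.08); st("low")
pose=(robot.current_tool_pos(),robot.current_eef_rot()); im=vision.grab_frame("wrist"); np.save("wf.npy",np.array(pose)); cv2.imwrite("pics/wf.png",im[:,:,::-1]); print(np.round(pose,4).tolist())
E
```

```text
above 4.93 [ 0.4592 -0.195   0.1302] F [ 0.06 -0.24  0.98] gap 0.599 0.0
False
down 6.11 [ 0.4596 -0.1951  0.0485] F [ 0.03 -0.21  1.09] gap 0.598 0.0
grip 6.54 [ 0.4596 -0.195   0.0484] F [ 0.48 -0.63  0.91] gap 0.134 58.6
lift 7.54 [ 0.4584 -0.1944  0.1491] F [-0.55  0.19 -2.92] gap 0.128 58.3
over 8.54 [ 0.5576 -0.0147  0.1294] F [ 0.84 -1.18 -2.67] gap 0.131 58.3
low 9.42 [ 0.5589 -0.013   0.0725] F [ 0.1  -0.18 -2.63] gap 0.133 58.3
[[0.5589, -0.013, 0.0725], [-179.9998, 0.0684, 177.6067]]
```

View pics/wf.png

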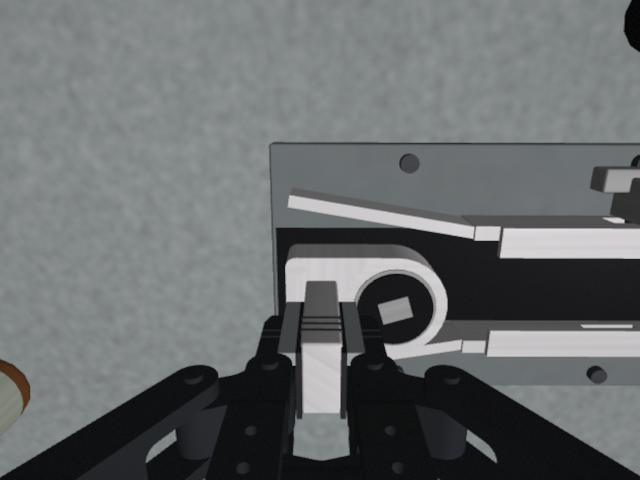

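wf shows the carrier held square over the funnel. The resin is at (397,308), the upper lip corner at (501,257) and the lower lip corner at (488,332). I'll check the lateral offset from this same picture.

```bash
python3 - <<'E'
from h import *
K,E=cam("wrist",np.load("wf.npy"))
def inl(n,q,z):
    P=ray(q,z,K,E); a=np.radians(Lp[2]); d=P[:2]-Lp[:2]; print(n,np.round(1e3*np.array([np.cos(a)*d[0]+np.sin(a)*d[1],-np.sin(a)*d[0]+np.cos(a)*d[1]]),1))
inl("resin",(397,308),.0445); inl("deck tail L corner",(286,259),.0425)
inl("deckL edge mid",(380,259),.0425)
for z in(.0325,.040): inl("lipL inner",(501,257),z); inl("lipL inner far",(639,258),z)
for z in (.0295,.0325,.04): inl("lipR white",(488,332),z); inl("lipR gray",(488,320),z)
inl("guideL tip",(289,200),.028); inl("guideL tip",(289,207),.028); inl("plate corner",(271,143),.010);inl("floor strip",(278,229),.010)
g=cv2.imread("pics/wf.png",0).astype(int); print(g[210:350:2,560].tolist())
E
```

```text
resin [-108.7    1.9]
deck tail L corner [-151.8   21.4]
deckL edge mid [-115.9   21.5]
lipL inner [-65.3  18.8]
lipL inner far [-9.1 18.4]
lipL inner [-68.6  21.4]
lipL inner far [-15.   21.1]
lipR white [-65.3 -16.9]
lipR gray [-66.  -11.1]
lipR white [-66.6 -15.3]
lipR gray [-67.3  -9.5]
lipR white [-69.9 -11.1]
lipR gray [-70.5  -5.7]
guideL tip [-151.3   41.4]
guideL tip [-151.3   38.5]
plate corner [-159.7   62.4]
floor strip [-157.9   24.4]
[113, 112, 109, 79, 81, 82, 81, 79, 81, 158, 217, 213, 210, 208, 207, 209, 211, 210, 208, 205, 209, 211, 211, 212, 131, 30, 29, 29, 29, 30, 29, 29, 30, 27, 27, 27, 27, 27, 26, 26, 26, 26, 26, 25, 25, 24, 26, 27, 26, 26, 26, 25, 28, 26, 22, 54, 80, 80, 81, 83, 113, 205, 198, 196, 195, 196, 196, 197, 194, 193]
```

```bash
python3 - <<'E'
from h import *
y0=.0007
p=tcp(-.12,y0,.072); robot.line_to(p,velocity=.05)
p[2]=.054; print(robot.line_to(p,velocity=.015,f_stop=3)); st("set")
z=robot.current_tool_pos()[2]+.0003
q=tcp(-.12,y0,z); robot.line_to(q,velocity=.02); st("rest")
print(robot.line_to(tcp(-.052,y0,z),velocity=.03,f_stop=6)); st("inlane")
def loc():
    P=robot.current_tool_pos(); a=np.radians(Lp[2]); d=P[:2]-Lp[:2]; return np.round(1e3*np.array([np.cos(a)*d[0]+np.sin(a)*d[1]+.018,-np.sin(a)*d[0]+np.cos(a)*d[1]]),2)
print(loc())
x=-.052
for s in (1,-1):
    print(robot.line_to(tcp(x,y0+s*.004,z),velocity=.006,f_stop=3)); st("y%d"%s); print(loc())
    robot.line_to(tcp(x,y0,z),velocity=.01)
st("end")
E
```

```text
True
set 10.58 [ 0.5576 -0.0128  0.0584] F [ 1.57 -0.17  4.88] gap 0.133 59.3
rest 10.85 [ 0.5576 -0.0128  0.0585] F [0.22 0.22 0.71] gap 0.136 58.9
False
inlane 13.27 [0.5605 0.0549 0.0587] F [ 1.01  0.54 -2.05] gap 0.136 58.4
[-52.21   0.71]
True
y1 13.82 [0.5586 0.055  0.0584] F [ 2.16 -0.86 -2.06] gap 0.131 58.3
[-52.13   2.59]
True
y-1 14.89 [0.5628 0.0551 0.0585] F [0.64 0.28 3.44] gap 0.131 59.2
[-51.94  -1.58]
end 15.16 [0.5608 0.055  0.0586] F [ 0.87 -0.65  0.29] gap 0.13 58.9
```

```bash
cat >> h.py <<'E'
A=np.radians(Lp[2]); U=np.array([np.cos(A),np.sin(A)]); V=np.array([-U[1],U[0]])
def loc():
    d=robot.current_tool_pos()[:2]-Lp[:2]; return np.round(1e3*np.array([U@d+.018,V@d]),2)
def ff():
    f=np.mean([robot.current_contact_force() for _ in range(5)],0); return np.round([U@f[:2],V@f[:2],f[2]],2)
def rep(n): print(n,round(robot.current_time_s(),2),loc(),"f",ff(),"z",round(robot.current_tool_pos()[2],4))
E
python3 - <<'E'
from h import *
y,z=.0005,.0589
robot.line_to(tcp(-.052,y,z),velocity=.01); rep("s")
for x in (-.03,-.01,.005,.02,.035,.045):
    s=robot.line_to(tcp(x,y,z),velocity=.02,f_stop=12); rep(s)
    if s: break
E
```

```text
s 15.41 [-52.05   0.6 ] f [-0.01 -1.05 -0.98] z 0.0586
False 16.66 [-30.25   0.54] f [ 0.05  0.17 -2.67] z 0.0588
False 17.81 [-14.22  -1.66] f [-6.04 -2.31 -2.39] z 0.0594
False 18.71 [ 1.57 -1.7 ] f [-4.13 -2.9  -3.02] z 0.0594
False 19.61 [21.11 -0.17] f [-0.24 -4.23 -2.18] z 0.0594
False 20.51 [35.76  0.65] f [-0.   -3.81 -4.09] z 0.0587
False 21.16 [45.81  0.44] f [ 1.19 -3.89 -3.05] z 0.059
```

```bash
python3 - <<'E'
from h import *
y,z=.0005,.0589
x=.045
while x<.115:
    f=ff()[0]
    if f<-19.3: break
    dx=.006 if x<.062 else (.002 if f>-14 else .0012)
    x+=dx
    robot.line_to(tcp(x,y,z),velocity=.012,f_stop=10); print(round(x*1e3,1),end=" "); rep("")
    if robot.current_time_s()>45: break
E
```

```text
51.0  21.81 [51.32  0.54] f [-0.89 -3.8  -3.07] z 0.0589
57.0  22.46 [54.37  0.45] f [-3.14 -3.44 -1.16] z 0.0589
63.0  23.11 [59.28  0.39] f [-6.77 -4.18 -0.91] z 0.0589
65.0  23.43 [60.78  0.39] f [-6.93 -3.99 -0.86] z 0.0589
67.0  23.74 [62.44  0.35] f [-7.28 -3.31 -0.24] z 0.0589
69.0  24.06 [64.05  0.36] f [-7.47 -2.41  0.99] z 0.059
71.0  24.38 [65.93  0.37] f [-6.59 -2.64 -0.67] z 0.0589
73.0  24.69 [69.34  0.59] f [-6.33 -3.27  0.08] z 0.0589
75.0  25.01 [69.76  0.66] f [-7.14 -1.28  1.89] z 0.0589
77.0  25.32 [71.21  0.61] f [-7.81 -2.7   1.07] z 0.059
79.0  25.64 [72.82  0.61] f [-9.11 -1.88  1.08] z 0.059
81.0  25.96 [74.31  0.61] f [-9.85 -1.88  1.63] z 0.059
83.0  26.27 [74.7   0.61] f [-11.05  -1.64   2.45] z 0.0591
85.0  26.59 [75.02  0.57] f [-12.92  -0.28   4.66] z 0.0592
87.0  26.91 [75.31  0.56] f [-14.7    0.55   6.57] z 0.0593
88.2  27.16 [75.49  0.53] f [-16.98  -0.42   6.44] z 0.0594
89.4  27.41 [75.59  0.54] f [-17.34  -0.05   7.78] z 0.0594
90.6  27.66 [75.67  0.54] f [-19.46   1.14   8.73] z 0.0594
```

```bash
python3 - <<'E'
from h import *
y,z=.0005,.0589
robot.line_to(tcp(.0913,y,z),velocity=.01); robot.pause(.3); rep("seat")
x=.0913
while x>.054:
    x-=.003 if x>.064 else .001
    robot.line_to(tcp(x,y,z),velocity=.015); print(round(x*1e3,1),end=" "); rep("")
    if x<.064 and ff()[0]>-.3: break
E
```

```text
seat 28.21 [75.7   0.53] f [-20.34   1.27   9.3 ] z 0.0595
88.3  28.56 [75.51  0.55] f [-16.9    0.15   6.66] z 0.0594
85.3  28.91 [75.21  0.57] f [-13.87  -0.35   3.87] z 0.0592
82.3  29.26 [74.6   0.58] f [-10.52  -1.4    2.16] z 0.0591
79.3  29.61 [73.69  0.64] f [-8.12 -1.96  0.97] z 0.0589
76.3  29.96 [71.51  0.63] f [-7.01 -2.56 -1.22] z 0.0589
73.3  30.31 [68.88  0.69] f [-5.78 -2.58 -0.34] z 0.0589
70.3  30.66 [66.24  0.78] f [-5.43 -2.76 -0.31] z 0.0589
67.3  31.01 [63.68  0.98] f [-5.83 -1.63  0.01] z 0.0589
64.3  31.36 [61.53  1.12] f [-5.14 -1.7  -0.88] z 0.0588
61.3  31.71 [59.68  1.12] f [-6.47 -1.54  0.99] z 0.0587
60.3  31.96 [59.43  1.07] f [-5.38 -0.07 -0.3 ] z 0.0587
59.3  32.21 [59.12  1.01] f [-4.36 -0.99 -0.41] z 0.0587
58.3  32.46 [58.59  0.96] f [-3.25 -0.17 -0.9 ] z 0.0587
57.3  32.71 [57.49  0.97] f [-4.01 -0.91 -2.37] z 0.0587
56.3  32.96 [56.53  0.95] f [-2.93  0.04 -1.93] z 0.0587
55.3  33.21 [56.33  0.9 ] f [-0.98 -0.22 -2.08] z 0.0587
54.3  33.46 [56.05  0.89] f [ 2.39 -0.1  -3.64] z 0.0587
```

```bash
python3 - <<'E'
from h import *
y=.0006
robot.line_to(tcp(.0551,y,.0580),velocity=.006); robot.pause(.2); rep("low")
fingers.gripper_to(0.35); rep("open")
p=robot.current_tool_pos(); p[2]=.17; robot.line_to(p,velocity=.06,f_stop=6); rep("up")
robot.move_to(tcp(.05,.02,.2),[180,0,90+Lp[2]])
pose=(robot.current_tool_pos(),robot.current_eef_rot()); im=vision.grab_frame("wrist"); np.save("wz.npy",np.array(pose)); cv2.imwrite("pics/wz.png",im[:,:,::-1]); rep("pic")
E
```

```text
low 34.01 [55.99  0.83] f [2.88 4.39 5.16] z 0.0586
open 34.33 [53.72 -0.17] f [0.45 1.07 0.3 ] z 0.0578
up 36.34 [53.67  0.06] f [ 0.57 -0.81  0.97] z 0.1696
pic 36.67 [50.13 19.87] f [-0.8   0.11 -0.59] z 0.2004
```

View pics/wz.png

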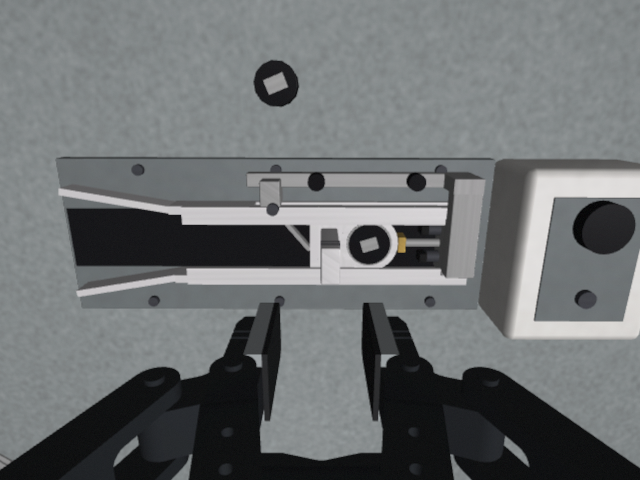

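wz shows the carrier free in the lane. Its tail, at about x=311, rests on the shut flap, whose leaf runs from (285,224) to (310,250). The follower at (401,242) presses on its nose, and the gripper is clear.

```bash
python3 -c "
from station import workorder
print(workorder.close_job())"
```

```text
the job is handed in; nothing more can be done
None
```

The carrier went through the flap and seated at about 20 N, was eased back to rest between the follower and the shut flap, and was released; the job was handed in at about 37 s of the 61 s allowed, with the result not reported back.

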